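# Size a child's clog in the shoe gauge

## Robot

A 6-joint arm with a two-finger parallel gripper is mounted at the origin on the work surface. World frame = base frame: x ahead of the robot, y to its left, z up, the work surface at z = 0. Lengths are in m, angles in rad, forces in N, time in s.
With the tool pointing down it reaches from about 0.375 to 0.825 m from the base axis. Payload 5.5 kg.
Tool frame: the origin (TCP) lies midway between the tips of the shut fingers; the grasp point (between the pads) lies bot.grasp_offset behind it (bot.grasp_offset is the distance from the TCP to the grasp point, in m); z points along the fingers, y is the line along which they close (so a half turn about z gives the same grasp; the last joint's range is limited). The gripper opens to 85 mm and grips with 20 to 120 N. Pads are 22 mm wide; open, the fingers measure 114 mm over their backs; the gripper's body (76 mm by 85 mm) begins 54 mm behind the grasp point. The pads swing forward as they close: fully open they stand 13 mm farther back than shut.
Start: joints at [1.157, 0.314, -0.047, 1.21, 0, 1.571], TCP at [0.241, 0.549, 0.231] pointing down, gripper open.
Joint ranges: [-2.67, 2.67], [-0.69, 1.73], [-1.03, 1.25], [-2.08, 2.16], [-1.42, 1.45], [-3.14, 3.14]. Speed limits (rad/s): [2.39, 2.39, 3.01, 3.14, 3.14, 3.14].

## Interface

Orientations are given as a unit quaternion [w, x, y, z].
In Python, from workcell import bot, viewer, job gives the robot as it stands.
- The arm moves only by the tool servo_tool, never from a script. Its argument "targets" is a list that holds one entry, the list of rows, each a list of 7 numbers: the closure in counts, from 0 (fully open) to 255 (shut), then the shift along the tool's x, y, z in mm, then the turn, a rotation vector about the tool's x, y, z in degrees. In form: [[[jaw, x, y, z, wx, wy, wz], ...]]. A call has 1 to 5 rows; each row is the pose to reach, as a shift and turn from the pose commanded when the call began, along the tool's axes at that moment; what a row does not reach only later rows make up. A row lasts 1/10 s, in which the tool goes at most 50 mm and 8.59 degrees, less where a joint would pass 70% of its speed; a pose out of reach is approached as far as the arm can. A call with a gripper value outside its range is refused whole. The fingers move at their own pace and stop on an object; the grip force is fixed at half the most. Time passes only in rows, so rows that repeat a pose let the fingers close. It gives the time, the measured TCP pose, the force and the opening at its end, in the units of the state.
- bot.read_state(): the state, without advancing time (a new reading comes with each control period).
- viewer.grab_frame(name): name is "scene" or "top" or "wrist"; returns a dict with "frame" (400x640x3 uint8, blue, green, red), "depth" (400x640 float32, m along the optical axis (not along the pixel's ray), 0 where there is no reading), "fx", "fy", "cx", "cy" (pixels), "position" and "orientation" of the camera in the world. Camera axes: x right, y up, looking along -z (the intrinsics and any distortion apply to the point x, -y, -z); pixel columns grow to the right and rows downward; lengths in m; the calibration is good to about 2 mm. A picture is of the moment at which its call begins.
- job.finish_job(): hands the job in, once; it reports no verdict.
The state is a dict: "clock": time; "joint_positions": joint angles; "dq": joint speeds; "tau": joint torques, N m; "tcp_pos": TCP position; "orientation": TCP orientation; "contact_force": force on the tool from outside, world axes, zero at the start; "moment": the same for the moment, N m; "gripper_width": finger opening in m.
Only numpy, scipy, OpenCV 4.12 (cv2) and the standard library are available. Lean on these libraries where they do the work, as an engineer would, in place of code of your own. Each camera call takes 0.05 s, during which the arm holds its last target. There are 200 camera calls.

## Task

Check the size of the child's clog: lay it sole-down on the wooden shoe gauge, straight and centred with its heel at the heel stop and its toe towards the sliding jaw, and let go of it. Then slide the jaw shut on the toe, gently, until the clog sits firmly against the heel stop and the pointer of the jaw's sprung pad stands between its two marks, never pushing the pad all the way in. Leave the jaw there and do not disturb the other things on the rack.

Things in the scene. Friction and masses are not known exactly. Their poses are not given: they have to be found in the camera images.
- clog_mid (a point): grey plastic child's clog, loose, 130 g, 140 mm long, sole down. This point: on its centreline, 26 mm above its underside, mid its flat-sided front part (56 mm wide in x, 52 mm long in y, flat top 48 mm above the underside): grip here across x. Axes: y towards the toe, x across, z up. Rounded toe tip (radius 29 mm) 56 mm ahead (+y), heel end 84 mm behind; open foot hole over the heel.
- clog_heel (a point): point on the clog's flat heel end (the end face is 50 mm wide), on the centreline, 6 mm above the underside of the sole; axes as clog_mid.
- stop_face (a point): middle of the lower edge of the heel stop's inner face, on the bed's top. The gauge: light wood bed fixed to the rack top, 100 mm wide (x), 10 mm high, reaching 284 mm from here along +y. Heel stop: wood block 90 mm wide, 16 mm thick, 50 mm high above the bed, on the -y side of this face. Axes: y along the gauge from heel stop to jaw, x across, z up.
- jaw_back (a point): middle of the back (+y) face of the gauge's aluminium sliding jaw, 32 mm above the rack top; axes as stop_face. Jaw block: 96 mm wide (x), 30 mm thick (y), top 49 mm above the rack top; on it a thumb fin 40 mm wide (x), 10 mm thick (y), up to 76 mm above the rack top, its middle 6 mm in front (-y) of this face. Push the back face or the fin towards -y.
- pad_face (a point): middle of the front face of the sprung pad in front of the jaw: white plate 80 mm wide, 6 mm thick, from 13 to 53 mm above the rack top; axes as stop_face. With the pad out its face is 52 mm in front (-y) of the point jaw_back.
- jaw (a joint): travel of the jaw in m: 0 fully open, growing towards the heel stop, to 0.15. A stiff dry slide: about 6 N to move it, it stays where it is left.
- pad (a joint): how far the sprung pad is pressed into the jaw, m: 0 out, 0.016 all the way in; spring 250 N/m. A dark steel pointer on the pad's top edge, at its +x side, moves back (+y) over the jaw's top beside two dark raised marks: its end is level with the first at 0.005, with the second at 0.012, between them in between.
- brush: bystander: blue plastic shoe brush, bristles down, 50 x 160 x 36 mm; origin under its centre.
- tumbler: bystander: glass tumbler with pens, 72 mm across, 100 mm high (pens to 150 mm), on a cork coaster; origin under its centre.
- fob: bystander: white plastic key fob, 32 x 55 x 12 mm; origin under its centre.
- clothes_peg: bystander: steel clothes peg, 10 x 72 x 12 mm; origin under its centre.
Things that resemble listed ones, but are neither listed nor needed, are in the scene too. Leave any yellow look-alike of the part that bears clog_mid alone.

How it is judged:
By the outcome, as a careful person would: the job done as asked, in the order asked, and still so for the second after the job is handed in, with the robot touching nothing.
It also fails if it takes over 56 s, if anything falls off the work surface, if the arm or the gripper's body presses on something with over 40 N, if the wrist force passes 120 N, or if a joint passes its speed limit or range.

## Working session

There is one attempt and no reset: what is moved stays moved. The work goes in short steps, Python scripts to look and compute and a tool call to move; the robot and the scene stay as the last step left them, time stands still between calls to the robot, and variables do not carry over. Pictures are saved under pics/ and viewed, on a budget of 10 in all, crops included, one or two more only if the job needs it, and the job is handed in when it is done.

Besides the shell and the picture viewer there is one more tool, called as name(argument=value, ...), one argument or row to a line, values as JSON. servo_tool: Moves the arm, as the interface text tells. Its arguments: {"type":"object","properties":{"targets":{"type":"array"}},"required":["targets"]}

```bash
ls && mkdir -p pics && cat > h.py <<'E'
import numpy as np, cv2, pickle
from scipy.spatial.transform import Rotation as R
from workcell import bot, viewer, job
def grab(n,tag):
    f=viewer.grab_frame(n); pickle.dump(f,open(f'{tag}.pkl','wb')); cv2.imwrite(f'pics/{tag}.png',f['frame']); return f
def load(tag): return pickle.load(open(f'{tag}.pkl','rb'))
def rot(q): return R.from_quat([q[1],q[2],q[3],q[0]]).as_matrix()
def p3(f,u,v,d=None):
    d=f['depth'][int(v),int(u)] if d is None else d
    c=np.array([(u-f['cx'])/f['fx']*d,-(v-f['cy'])/f['fy']*d,-d])
    return np.array(f['position'])+rot(f['orientation'])@c
def onz(f,u,v,z):
    o=np.array(f['position']); r=p3(f,u,v,1.0)-o
    return o+r*(z-o[2])/r[2]
def cloud(f):
    v,u=np.mgrid[0:400,0:640]; d=f['depth']
    c=np.stack([(u-f['cx'])/f['fx']*d,-(v-f['cy'])/f['fy']*d,-d],-1)
    return c@rot(f['orientation']).T+np.array(f['position'])
E
python3 - <<'E'
from h import *
a=grab('scene','s0');b=grab('top','t0')
cv2.imwrite('pics/both0.png',cv2.resize(np.vstack([a['frame'],b['frame']]),(480,600)))
for f in(a,b): print({k:v for k,v in f.items() if k not in('frame','depth')})
print(bot.read_state(),bot.grasp_offset)
E
```

```text
pics
{'fx': 383.16808781619295, 'fy': 383.16808781619295, 'cx': 316.4128410167882, 'cy': 200.33829793912446, 'position': array([1.33918007, 0.27325193, 0.75528856]), 'orientation': array([0.54162978, 0.25566879, 0.35084447, 0.71984638])}
{'fx': 390.0956637263111, 'fy': 390.0956637263111, 'cx': 318.13683064412896, 'cy': 200.81269615933041, 'position': array([0.43103306, 0.02113688, 1.04932881]), 'orientation': array([-0.69979564, -0.02904158,  0.02406635,  0.71334666])}
{'clock': 0.1, 'joint_positions': array([ 1.15697210e+00,  3.14141234e-01, -4.79863320e-02,  1.21023436e+00,
       -2.86291799e-05,  1.57079511e+00]), 'dq': array([ 0.00059448, -0.00253177,  0.00253896, -0.00084641,  0.00014028,
        0.00056967]), 'tau': array([-1.60874069e-04, -5.40766525e+01,  3.40540802e+01,  1.11990844e-02,
       -3.91018887e-05,  9.80355935e-06]), 'tcp_pos': array([0.2410597 , 0.54885553, 0.23052607]), 'orientation': array([-1.46808975e-04,  2.05438195e-01,  9.78669778e-01, -7.69044578e-04]), 'contact_force': array([ 0.21577468,  0.14463409, -0.18212398]), 'moment': array([-0.00492065,  0.01038212, -0.06498411]), 'gripper_width': 0.08538671793485406} 0.0187
```

View pics/t0.png

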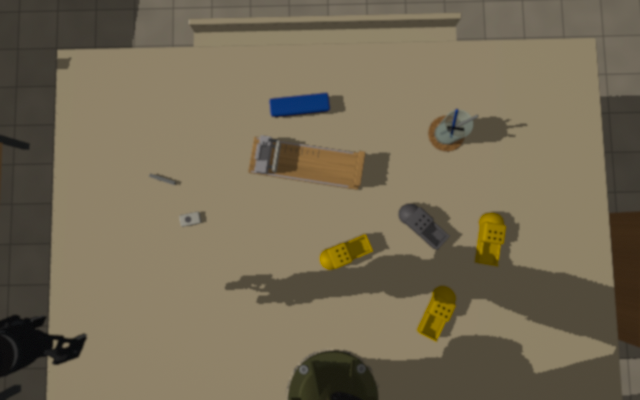

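View pics/s0.png

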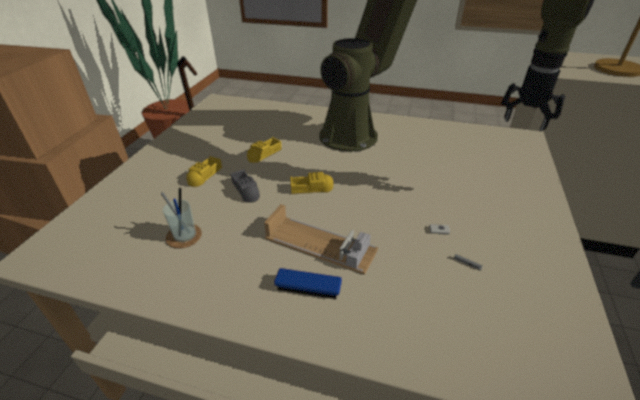

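Top view: the gauge runs from the jaw (262,155) to the heel stop (360,168). Clog candidates are grey (421,225) and yellow (346,253), (490,238) and (437,312). I choose the grey one: toe at (408,213), heel at (440,243). A close crop will check this.

```bash
python3 - <<'E'
from h import *
t=load('t0');s=load('s0')
a=cv2.resize(t['frame'][125:255,240:460],None,fx=3.6,fy=3.6,interpolation=cv2.INTER_CUBIC)[:, :792]
b=cv2.resize(s['frame'][160:280,220:390],None,fx=3,fy=3)
cv2.imwrite('pics/c1.png',a)
for n,f in(('t',t),('s',s)):
    P=cloud(f); 
    hs=f['frame'].astype(int); br=hs.sum(-1)
    # points above table, by region
    m=(P[...,2]>0.008)&(f['depth']>0)&(P[...,0]>.3)&(P[...,0]<.9)&(P[...,1]>-.4)&(P[...,1]<.5)
    k,l,st,c=cv2.connectedComponentsWithStats(m.astype(np.uint8))
    for i in range(1,k):
        if st[i,4]>60:
            q=P[l==i]; r=cv2.minAreaRect((q[:,:2]*1000).astype(np.float32)); print(n,c[i].round(),st[i,4],np.round(r[0]),np.round(r[1]),round(r[2],1),'ztop',np.percentile(q[:,2],[50,98]).round(3), f['frame'][l==i].mean(0).round())
E
```

```text
t [300. 104.] 1128 [768.  72.] [ 52. 159.] 4.7 ztop [0.036 0.04 ] [105.  53.  20.]
t [454. 126.] 983 [ 685. -322.] [76. 73.] 44.3 ztop [0.079 0.152] [89. 96. 94.]
t [306. 162.] 3668 [614.  59.] [299. 100.] 80.0 ztop [0.011 0.065] [ 67.  95. 118.]
t [162. 178.] 100 [578. 448.] [73. 11.] 69.1 ztop [0.012 0.015] [87. 95. 98.]
t [423. 224.] 1146 [ 442. -244.] [139.  57.] 46.9 ztop [0.038 0.05 ] [62. 63. 66.]
t [190. 218.] 235 [469. 371.] [32. 55.] 10.3 ztop [0.012 0.016] [112. 122. 126.]
t [481. 243.] 278 [ 393. -391.] [ 17. 113.] 90.0 ztop [0.031 0.048] [  1. 106. 132.]
t [345. 252.] 1086 [373. -39.] [ 57. 139.] 21.9 ztop [0.039 0.05 ] [  4. 105. 129.]
s [210. 170.] 223 [ 401. -395.] [ 19. 125.] 84.5 ztop [0.027 0.047] [ 39. 117. 139.]
s [245. 185.] 566 [ 444. -241.] [143.  58.] 46.0 ztop [0.034 0.048] [63. 64. 65.]
s [311. 183.] 679 [377. -37.] [ 59. 136.] 20.7 ztop [0.03  0.048] [ 34. 102. 121.]
s [179. 218.] 1087 [ 689. -318.] [73. 70.] 29.4 ztop [0.082 0.148] [100. 106. 101.]
s [321. 241.] 2844 [616.  61.] [300. 103.] 79.3 ztop [0.011 0.067] [ 81. 102. 120.]
s [439. 228.] 137 [473. 373.] [35. 54.] 11.6 ztop [0.011 0.014] [116. 125. 126.]
s [468. 261.] 95 [580. 449.] [71. 13.] 68.7 ztop [0.011 0.014] [86. 92. 92.]
s [308. 282.] 1352 [771.  75.] [ 52. 160.] 4.8 ztop [0.035 0.038] [92. 49. 25.]
```

View pics/c1.png

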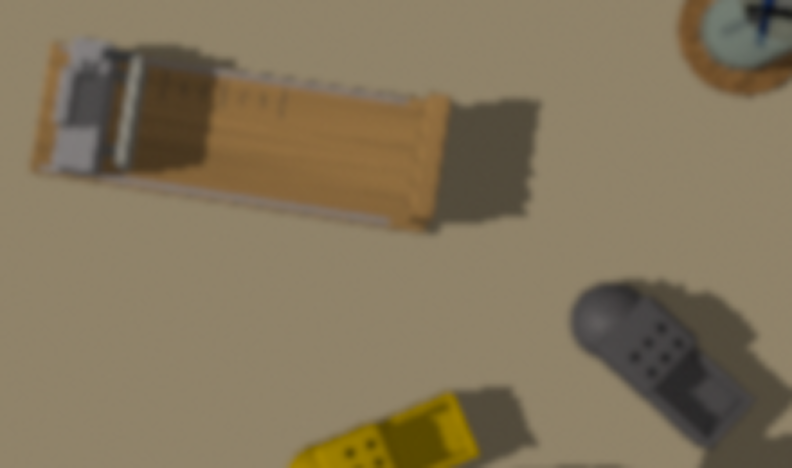

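The close crop confirms the grey clog: toe at crop (590,315), foot hole towards (710,410). The two views agree on the gauge (long axis at 80° in world) and on the clog (46.5°).

```bash
cat >> h.py <<'E'
def go(x,y,z,yaw):
    """shift (mm) and rotvec (deg) in tool axes to reach tool-down pose with tool y at world angle yaw"""
    s=bot.read_state(); M=rot(s['orientation']); a=np.radians(yaw)
    ty=np.array([np.cos(a),np.sin(a),0]); tz=np.array([0,0,-1.]); T=np.c_[np.cross(ty,tz),ty,tz]
    print('t',s['clock'],'tcp',s['tcp_pos'].round(4),'shift',(M.T@(np.array([x,y,z])-s['tcp_pos'])*1000).round(1),'rv',np.degrees(R.from_matrix(M.T@T).as_rotvec()).round(1))
E
python3 -c "
from h import *
go(.42,.33,.23,30);go(.47,.1,.23,0);go(.453,-.232,.15,-43.5)"
```

```text
t 0.1 tcp [0.2411 0.5489 0.2305] shift [-251.8 -128.4    0.7] rv [-0.1  0.  36.3]
t 0.1 tcp [0.2411 0.5489 0.2305] shift [-390.1 -318.9    1. ] rv [-0.1  0.1 66.3]
t 0.1 tcp [0.2411 0.5489 0.2305] shift [-508.  -629.6   81.5] rv [-1.000e-01  1.000e-01  1.098e+02]
```

servo_tool(
  targets=[
    [[0,-45,-20,0,0,0,8],[0,-90,-40,0,0,0,16],[0,-135,-65,0,0,0,24],[0,-180,-92,0,0,0,32],[0,-225,-118,0,0,0,40]],
  ],
)

```text
clock: 0.6
tcp_pos: [0.3969, 0.3537, 0.2309]
orientation: [-0.0, 0.53, 0.848, -0.0]
contact_force: [0.4, 1.3, 0.1]
gripper_width: 0.0855
```

```bash
python3 -c "
from h import *
go(.47,.12,.23,0);go(.453,-.232,.15,-43.5)"
```

```text
t 0.6 tcp [0.3969 0.3537 0.2309] shift [-242.1  -36.7    1. ] rv [-0.  0. 26.]
t 0.6 tcp [0.3969 0.3537 0.2309] shift [-551.1 -206.2   81.2] rv [-0.   0.  69.5]
```

servo_tool(
  targets=[
    [[0,-48,-4,0,0,0,6],[0,-96,-9,0,0,0,12],[0,-144,-16,0,0,0,18],[0,-192,-25,0,0,0,24],[0,-240,-36,0,0,0,28]],
  ],
)

```text
clock: 1.1
tcp_pos: [0.4705, 0.1226, 0.2311]
orientation: [-0.0, 0.719, 0.695, -0.0]
contact_force: [1.6, 0.3, 0.2]
gripper_width: 0.0852
```

servo_tool(
  targets=[
    [[0,-48,0,0,0,0,8],[0,-96,-2,0,0,0,16],[0,-144,-5,0,0,0,24],[0,-192,-8,10,0,0,32],[0,-240,-11,20,0,0,40]],
  ],
)

```text
clock: 1.6
tcp_pos: [0.4517, -0.1169, 0.2112]
orientation: [0.0, 0.914, 0.406, 0.0]
contact_force: [1.4, -0.2, 0.8]
gripper_width: 0.0853
```

```bash
python3 -c "
from h import *
go(.453,-.232,.17,-43.5)"
```

```text
t 1.6 tcp [ 0.4517 -0.1169  0.2112] shift [-84.6  77.9  41.2] rv [ 0.  -0.   1.5]
```

Move above the clog, keep some height, and look with the wrist camera.

servo_tool(
  targets=[
    [[0,-30,27,0,0,0,1.5],[0,-60,54,0,0,0,1.5],[0,-85,78,10,0,0,1.5],[0,-85,78,20,0,0,1.5]],
  ],
)

```text
clock: 2.0
tcp_pos: [0.454, -0.2342, 0.1909]
orientation: [0.001, 0.919, 0.395, -0.0]
contact_force: [-0.5, 0.7, 0.4]
gripper_width: 0.0851
```

```bash
python3 - <<'E'
from h import *
f=grab('wrist','w1')
go(.453,-.232,.006,-43.5)
print(f['position'])
P=cloud(f);m=(P[...,2]>0.012)&(P[...,2]<.06)&(f['depth']>0)&(f['frame'].max(-1)<f['frame'].min(-1)+25)
k,l,st,c=cv2.connectedComponentsWithStats(m.astype(np.uint8))
for i in range(1,k):
    if st[i,4]>300:
        q=P[l==i]; r=cv2.minAreaRect((q[:,:2]*1000).astype(np.float32)); print(c[i].round(),st[i,4],np.round(r[0],1),np.round(r[1],1),round(r[2],1),np.percentile(q[:,2],[50,98]).round(4))
E
```

```text
t 2.05 tcp [ 0.4526 -0.2315  0.1888] shift [  0.    1.1 182.8] rv [-0.2  0.   0.1]
[ 0.49816976 -0.18753646  0.33390192]
[573.  66.] 2654 [ 670.2 -309.8] [64.4 29.5] 51.6 [0.039  0.0592]
[320. 191.] 8389 [ 440.8 -244.7] [139.7  56.8] 45.3 [0.0437 0.0496]
```

View pics/w1.png

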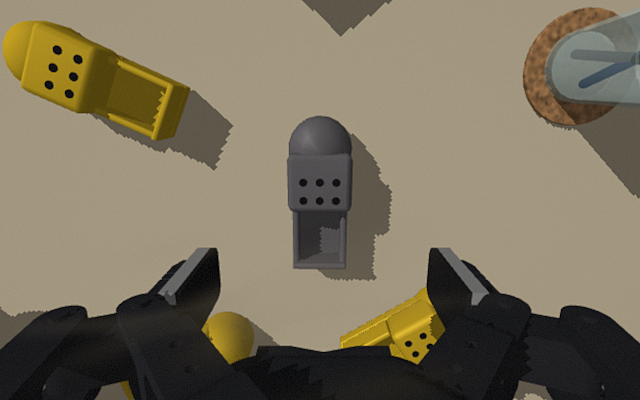

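The wrist view shows the grey clog with its toe at (320,120) and the top block at (320,182), centred between the fingers. Descend and grip.

servo_tool(
  targets=[
    [[0,-3,1,45,0,0,0.8],[0,-3,1,90,0,0,0.8],[0,-3,1,130,0,0,0.8],[0,-3,1,160,0,0,0.8],[0,-3,1,182,0,0,0.8]],
  ],
)

```text
clock: 2.55
tcp_pos: [0.4509, -0.2311, 0.007]
orientation: [-0.001, 0.92, 0.391, -0.001]
contact_force: [-1.0, 0.1, 0.2]
gripper_width: 0.0851
```

servo_tool(
  targets=[
    [[0,0,0,0,0,0,0],[200,0,0,0,0,0,0],[200,0,0,0,0,0,0],[200,0,0,0,0,0,0],[200,0,0,0,0,0,0]],
  ],
)

```text
clock: 3.05
tcp_pos: [0.4541, -0.2338, 0.0111]
orientation: [0.001, 0.92, 0.391, 0.001]
contact_force: [0.3, 0.7, 7.5]
gripper_width: 0.0549
```

servo_tool(
  targets=[
    [[200,0,0,0,0,0,0],[200,0,0,0,0,0,0],[200,0,0,0,0,0,0]],
  ],
)

```text
clock: 3.35
tcp_pos: [0.454, -0.2338, 0.0111]
orientation: [0.001, 0.92, 0.391, 0.001]
contact_force: [-0.5, 1.1, 8.1]
gripper_width: 0.0553
```

servo_tool(
  targets=[
    [[200,0,0,-20,0,0,0],[200,0,0,-60,0,0,0],[200,0,0,-100,0,0,0],[200,0,0,-100,0,0,0]],
  ],
)

```text
clock: 3.75
tcp_pos: [0.4564, -0.2353, 0.1153]
orientation: [0.004, 0.921, 0.391, 0.003]
contact_force: [0.3, -0.9, -0.9]
gripper_width: 0.055
```

```bash
python3 - <<'E'
from h import *
f=grab('wrist','w2'); s=bot.read_state(); M=rot(s['orientation'])
print(s['contact_force'],s['gripper_width'])
P=cloud(f);Q=(P-s['tcp_pos'])@M*1000
m=(abs(Q[...,1])<26)&(Q[...,2]<15)&(Q[...,2]>-60)&(f['depth']>0)&(Q[...,0]<120)&(Q[...,0]>-120)
q=Q[m]; print('x range',np.percentile(q[:,0],[0,.5,1,50,99,99.5,100]).round(1))
for a,b in((-100,-70),(-60,-30),(-25,0),(0,25),(25,45),(45,75)):
    w=q[(q[:,0]>a)&(q[:,0]<b)]
    if len(w): print(a,b,len(w),'y',np.percentile(w[:,1],[1,50,99]).round(1),'z',np.percentile(w[:,2],[2,50,98]).round(1))
go(.47,-.05,.20,-10.3)
E
```

```text
[-0.29753532  0.0948234  -1.72372639] 0.0554742693003979
x range [-25.1 -20.  -19.2  17.6  51.8  52.5  53.4]
-25 0 7231 y [-25.9  -0.1  25.4] z [-41.2 -39.9 -37.5]
0 25 11230 y [-25.8  -0.   25.5] z [-41.2 -39.5 -32.1]
25 45 8268 y [-22.9   1.6  25.1] z [-37.5 -33.5 -17.9]
45 75 2421 y [-15.9   1.7  19.4] z [-30.1 -23.7   0.1]
t 3.8 tcp [ 0.4551 -0.2346  0.1128] shift [ 143.3 -117.   -87.7] rv [  0.4   0.  -33.7]
```

View pics/w2.png

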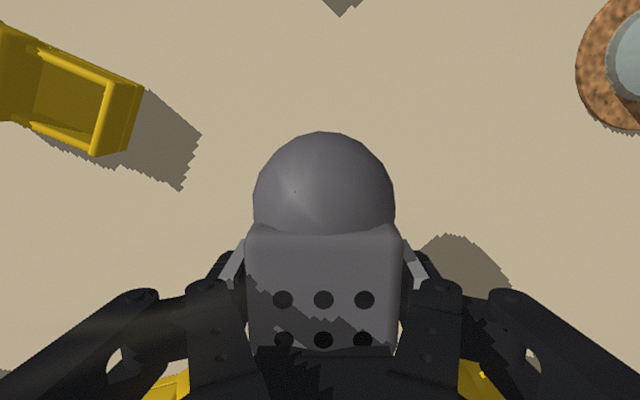

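The clog is held straight: toe tip at (323,132), block centred at x≈323, about 2 mm behind the tool axis, underside about 8–10 mm below the TCP. Next I hover short of the heel stop, to measure the gauge from above.

```bash
python3 -c "
from h import *
go(.5695,-.19,.2,-10.3)"
```

```text
t 3.8 tcp [ 0.4551 -0.2346  0.1128] shift [111.8  51.9 -86.7] rv [  0.4   0.  -33.7]
```

servo_tool(
  targets=[
    [[200,10,5,-30,0,0,-7],[200,40,20,-60,0,0,-14],[200,75,35,-87,0,0,-21],[200,105,48,-87,0,0,-28],[200,112,52,-87,0,0,-33.7]],
  ],
)

```text
clock: 4.3
tcp_pos: [0.5708, -0.1875, 0.1962]
orientation: [0.001, 0.766, 0.643, 0.001]
contact_force: [0.1, -0.6, -0.7]
gripper_width: 0.0551
```

servo_tool(
  targets=[
    [[200,0,0,0,0,0,0]],
  ],
)

```text
clock: 4.4
tcp_pos: [0.5683, -0.188, 0.1949]
orientation: [-0.001, 0.767, 0.641, -0.0]
contact_force: [-0.3, -0.5, -1.6]
gripper_width: 0.0553
```

```bash
python3 - <<'E'
from h import *
f=grab('wrist','w3'); go(.5695,-.19,.2,-10.3)
P=cloud(f);z=P[...,2];ok=f['depth']>0
u=np.array([np.cos(np.radians(79.7)),np.sin(np.radians(79.7))]); 
near=ok&(P[...,0]>.5)&(P[...,0]<.72)&(P[...,1]>-.12)&(P[...,1]<.25)
for lo,hi,n in((.052,.066,'stoptop'),(.007,.0135,'bed'),(.045,.057,'pad/jaw'),(.066,.08,'fin')):
    m=near&(z>lo)&(z<hi)
    if n=='pad/jaw': m&=P[...,1]>.05
    if n=='stoptop': m&=P[...,1]<.0
    k,l,st,c=cv2.connectedComponentsWithStats(m.astype(np.uint8))
    for i in range(1,k):
        if st[i,4]>150:
            q=P[l==i]; r=cv2.minAreaRect((q[:,:2]*1000).astype(np.float32)); b=cv2.boxPoints(r)
            print(n,c[i].round(),st[i,4],np.round(r[0],1),np.round(r[1],1),round(r[2],1),np.median(q[:,2]).round(4), b.round(0).tolist())
E
```

```text
t 4.45 tcp [ 0.5672 -0.1883  0.1948] shift [-1.2  2.6 -5.2] rv [-0.1 -0.  -0.1]
stoptop [324.  42.] 2870 [587.9 -81.6] [16.  89.8] 79.9 0.0604 [[542.0, -82.0], [631.0, -97.0], [633.0, -82.0], [545.0, -66.0]]
bed [324.  15.] 3573 [593.2 -52.8] [24.3 99.9] 79.9 0.0106 [[542.0, -56.0], [640.0, -74.0], [645.0, -50.0], [546.0, -32.0]]
```

View pics/w3.png

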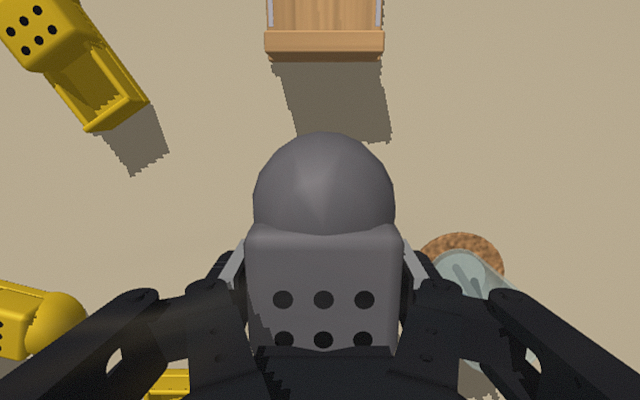

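The stop top is at (324,42). Its face centre works out to (589.3, −73.7) mm and the gauge axis is at 79.9°, which agrees with the two fixed views. Now carry the clog over.

```bash
python3 -c "
from h import *
go(.6052,.0154,.06,-10.1)"
```

```text
t 4.45 tcp [ 0.5672 -0.1883  0.1948] shift [207.2   1.  134.8] rv [-0.1 -0.  -0.3]
```

servo_tool(
  targets=[
    [[200,40,1,0,0,0,-0.3],[200,85,1,0,0,0,-0.3],[200,130,1,0,0,0,-0.3],[200,175,1,10,0,0,-0.3],[200,207,1,40,0,0,-0.3]],
  ],
)

```text
clock: 4.95
tcp_pos: [0.6071, 0.0164, 0.1582]
orientation: [0.001, 0.767, 0.642, 0.002]
contact_force: [1.6, -0.7, -1.1]
gripper_width: 0.0551
```

servo_tool(
  targets=[
    [[200,0,0,40,0,0,0],[200,0,0,75,0,0,0],[200,0,0,95,0,0,0],[200,0,0,95,0,0,0]],
  ],
)

```text
clock: 5.35
tcp_pos: [0.6013, 0.0139, 0.0573]
orientation: [-0.002, 0.767, 0.642, -0.003]
contact_force: [-1.1, -0.4, -1.0]
gripper_width: 0.055
```

```bash
python3 -c "
from h import *
go(.6052,.0154,.02,-10.1)
f=grab('scene','s1'); 
cv2.imwrite('pics/s1c.png',cv2.resize(f['frame'][180:290,230:400],None,fx=4,fy=4,interpolation=cv2.INTER_CUBIC))"
```

```text
t 5.35 tcp [0.6013 0.0139 0.0573] shift [ 2.3  3.9 37.3] rv [-0.4  0.1 -0.1]
```

View pics/s1c.png

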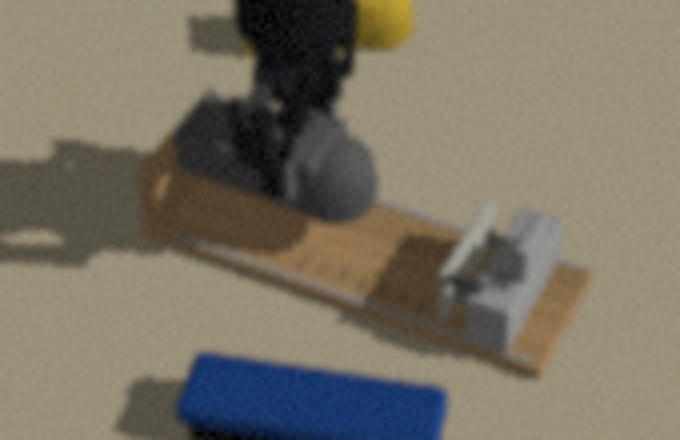

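The clog hangs over the bed, toe at crop (340,180) pointing to the jaw at (500,270). Lower it almost to the bed and let it settle.

servo_tool(
  targets=[
    [[200,0,0,12,0,0,0],[200,0,0,25,0,0,0],[200,0,0,25,0,0,0],[200,0,0,25,0,0,0],[200,0,0,25,0,0,0]],
  ],
)

```text
clock: 5.9
tcp_pos: [0.6062, 0.0146, 0.0368]
orientation: [0.0, 0.766, 0.643, 0.0]
contact_force: [0.0, 0.7, -1.0]
gripper_width: 0.055
```

```bash
python3 -c "
from h import *
go(.6052,.0154,.02,-10.1);print(bot.read_state()['contact_force'])
f=grab('wrist','w4');go(.6052,.0154,.02,-10.1)
s=bot.read_state(); M=rot(s['orientation']);P=cloud(f);q=((P-s['tcp_pos'])@M*1000)[f['depth']>0]
c=q[(abs(q[:,1])<26)&(q[:,2]>-60)&(q[:,2]<7)&(q[:,0]<60)&(q[:,0]>-30)]
print('toe',c[:,0].max())
b=q[(q[:,2]>3)&(q[:,2]<25)&(q[:,0]<90)&(q[:,0]>60)]
for i in range(0,30,3):
  h=b[(b[:,2]>i)&(b[:,2]<=i+3)]
  if len(h)>50: print(i,len(h),'y',np.percentile(h[:,1],[1,50,99]).round(1))
"
```

```text
t 5.9 tcp [0.6062 0.0146 0.0368] shift [ 0.6 -1.1 16.8] rv [ 0.  -0.   0.1]
[ 0.02184438  0.71557721 -1.04121464]
t 5.95 tcp [0.6063 0.0146 0.0369] shift [ 0.6 -1.2 16.9] rv [ 0.1 -0.   0.1]
toe 52.85436203580385
3 627 y [121.2 125.5 130.5]
6 513 y [121.  125.  129.9]
9 429 y [120.8 125.1 129.7]
12 229 y [121.8 125.8 129.8]
15 99 y [122.8 127.  130.7]
18 65 y [125.4 129.4 133.3]
21 427 y [-48.3 129.5 134.6]
24 940 y [-48.9  17.5 133.7]
```

servo_tool(
  targets=[
    [[200,0.5,-1,8,0,0,0],[200,0.5,-1,13,0,0,0],[200,0.5,-1,15,0,0,0],[200,0.5,-1,15,0,0,0],[200,0.5,-1,15,0,0,0]],
  ],
)

```text
clock: 6.45
tcp_pos: [0.6045, 0.0153, 0.0212]
orientation: [-0.0, 0.766, 0.643, -0.0]
contact_force: [-1.0, 0.7, 1.8]
gripper_width: 0.0549
```

servo_tool(
  targets=[
    [[200,0,0,1.5,0,0,0],[200,0,0,2,0,0,0],[200,0,0,2,0,0,0],[200,0,0,2,0,0,0]],
  ],
)

```text
clock: 6.85
tcp_pos: [0.6045, 0.0153, 0.0211]
orientation: [0.0, 0.766, 0.643, 0.0]
contact_force: [-9.1, 0.2, 17.8]
gripper_width: 0.055
```

It touches down at TCP z = 21 mm. Ease off and release. The finger backs need only about 57 mm half-width, so opening is clear.

servo_tool(
  targets=[
    [[200,0,0,-2,0,0,0],[200,0,0,-2,0,0,0],[0,0,0,-2,0,0,0],[0,0,0,-2,0,0,0],[0,0,0,-2,0,0,0]],
  ],
)

```text
clock: 7.35
tcp_pos: [0.6049, 0.0153, 0.021]
orientation: [-0.0, 0.766, 0.643, -0.0]
contact_force: [1.1, 1.1, -0.1]
gripper_width: 0.0852
```

servo_tool(
  targets=[
    [[0,0,0,0,0,0,0],[0,0,0,-20,0,0,0],[0,0,0,-60,0,0,0],[0,0,0,-100,0,0,0],[0,0,0,-130,0,0,0]],
  ],
)

```text
clock: 7.85
tcp_pos: [0.6056, 0.0153, 0.1538]
orientation: [0.001, 0.766, 0.643, 0.001]
contact_force: [1.7, 0.5, 0.5]
gripper_width: 0.0851
```

servo_tool(
  targets=[
    [[0,-40,0,-20,0,0,0],[0,-80,0,-40,0,0,0],[0,-80,0,-60,0,0,0],[0,-80,0,-60,0,0,0]],
  ],
)

```text
clock: 8.25
tcp_pos: [0.5926, -0.0648, 0.2144]
orientation: [0.002, 0.767, 0.642, 0.002]
contact_force: [0.8, 0.6, -0.5]
gripper_width: 0.0856
```

```bash
python3 - <<'E'
from h import *
f=grab('wrist','w5'); s=bot.read_state(); print(s['tcp_pos'],s['contact_force'])
a=np.radians(79.9);u=np.array([np.cos(a),np.sin(a)]);v=np.array([u[1],-u[0]])
P=cloud(f);z=P[...,2]*1000;D=(P[...,:2]-np.array([.5893,-.0737]))*1000;Y=D@u;X=D@v;ok=f['depth']>0
np.savez('g5.npz',X=X,Y=Y,z=z)
def rep(n,m):
    m=m&ok
    if m.sum()>20: print(n,m.sum(),'X',np.percentile(X[m],[1,50,99]).round(1),'Y',np.percentile(Y[m],[1,50,99]).round(1),'z',np.median(z[m]).round(1))
box=(abs(X)<60)
rep('stop',box&(z>54)&(z<66)&(Y<5)&(Y>-40))
rep('clogtop',box&(z>55)&(z<64)&(Y>40)&(Y<150))
rep('clogfront',box&(z>20)&(z<64)&(Y>120)&(Y<160))
rep('cloglow',box&(z>20)&(z<45)&(Y>2)&(Y<50))
rep('bed',box&(z>7)&(z<13)&(Y>0)&(Y<290))
rep('padtop',box&(z>48)&(z<57)&(Y>180)&(Y<225))
rep('jawtop',box&(z>45)&(z<53)&(Y>225)&(Y<290))
rep('fin',box&(z>70)&(z<80)&(Y>200)&(Y<290))
E
```

```text
[ 0.59194327 -0.06402202  0.21254755] [-0.03848916  0.27328697 -0.18399139]
stop 1849 X [-43.3  -0.4  43.9] Y [-15.8  -6.7   0.3] z 60.4
clogtop 4285 X [-26.1  -0.1  26.3] Y [ 63.2  89.  121.6] z 58.3
clogfront 1113 X [-23.8   0.7  25. ] Y [120.1 127.4 139. ] z 50.3
cloglow 2427 X [-24.6  -0.4  24.3] Y [ 8.8 28.2 49.9] z 23.1
bed 9111 X [-49.    0.8  49.6] Y [  2.7 108.4 163.3] z 10.7
```

View pics/w5.png

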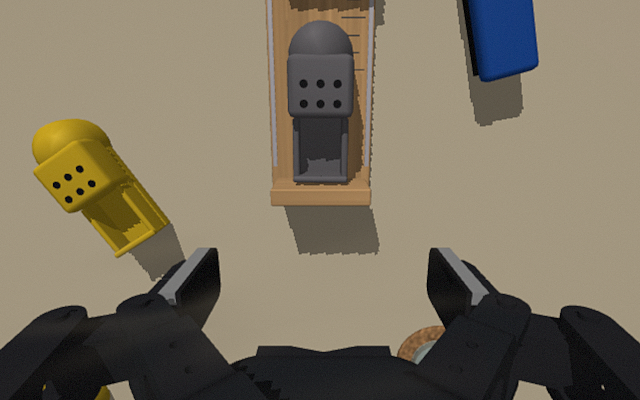

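The clog lies straight and centred (offset under 0.5 mm), toe at (320,22), with a gap of about 3 mm from its heel (row 182) to the stop (row 186). Close the fingers and move on to measure the jaw.

servo_tool(
  targets=[
    [[255,40,0,0,0,0,0],[255,80,0,0,0,0,0],[255,120,0,0,0,0,0],[255,150,0,0,0,0,0],[255,150,0,0,0,0,0]],
  ],
)

```text
clock: 8.8
tcp_pos: [0.6167, 0.0887, 0.2094]
orientation: [-0.001, 0.764, 0.645, -0.0]
contact_force: [-0.5, 0.6, -0.0]
gripper_width: 0.0123
```

servo_tool(
  targets=[
    [[255,0,0,0,0,0,0],[255,0,0,0,0,0,0]],
  ],
)

```text
clock: 9.0
tcp_pos: [0.6164, 0.0839, 0.2104]
orientation: [-0.0, 0.766, 0.643, -0.001]
contact_force: [0.1, -0.4, 0.2]
gripper_width: 0.0002
```

```bash
cat > g.py <<'E'
from h import *
a=np.radians(79.9);u=np.array([np.cos(a),np.sin(a)]);v=np.array([u[1],-u[0]])
def gauge(f):
    P=cloud(f);z=P[...,2]*1000;D=(P[...,:2]-np.array([.5893,-.0737]))*1000
    return D@v,D@u,z,f['depth']>0
def tcp():
    s=bot.read_state();d=(s['tcp_pos'][:2]-np.array([.5893,-.0737]))*1000
    print('t',s['clock'],'TCP gauge X %.1f Y %.1f z %.1f'%(d@v,d@u,s['tcp_pos'][2]*1000),'F x,y,z',(s['contact_force'][:2]@v).round(1),(s['contact_force'][:2]@u).round(1),s['contact_force'][2].round(1),'w',s['gripper_width'].round(4))
def rep(n,m,X,Y,z):
    if m.sum()>20: print(n,m.sum(),'X',np.percentile(X[m],[1,50,99]).round(1),'Y',np.percentile(Y[m],[1,50,99]).round(1),'z',np.median(z[m]).round(1))
E
python3 - <<'E'
from g import *
f=grab('wrist','w6');tcp();X,Y,z,ok=gauge(f)
ok&=(abs(X)<60)&(Y>150)&(Y<300)
for n,lo,hi in(('padtop',50.5,56),('jawtop',46,50.5),('fin',70,80),('bed',7,13)): rep(n,ok&(z>lo)&(z<hi),X,Y,z)
c=ok&(abs(X)<45)&(z>20);rep('all',c,X,Y,z)
go(.6,.1,.2,-10.1)
E
```

```text
Traceback (most recent call last):
  File "g.py", line 8, in tcp
    print('t',s['clock'],'TCP gauge X %.1f Y %.1f z %.1f'%(d@v,d@u,s['tcp_pos'][2]*1000),'F x,y,z',(s['contact_force'][:2]@v).round(1),(s['contact_force'][:2]@u).round(1),s['contact_force'][2].round(1),'w',s['gripper_width'].round(4))
                                                                                                                                                                                                              ^^^^^^^^^^^^^^^^^^^^^^^^
AttributeError: 'float' object has no attribute 'round'
```

View pics/w6.png

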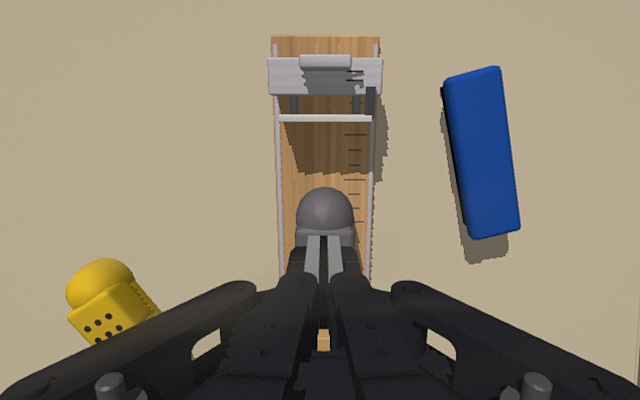

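This shows the jaw block at rows 58–95, the fin at (325,60), the pad at row 118, and the pointer at (370,100) beside its marks.

```bash
sed -i "s/s\['gripper_width'\].round(4)/s['gripper_width']/" g.py && python3 - <<'E'
from g import *
f=load('w6');tcp();X,Y,z,ok=gauge(f)
ok&=(abs(X)<60)&(Y>165)&(Y<300)
for n,lo,hi in(('padtop',50.5,56),('jawtop',46,50.5),('fin',70,80),('bed',7,13)): rep(n,ok&(z>lo)&(z<hi),X,Y,z)
rep('padonly',ok&(z>48)&(z<57)&(Y<225),X,Y,z);rep('jawonly',ok&(z>46)&(z<53)&(Y>228),X,Y,z)
E
```

```text
t 9.05 TCP gauge X -0.7 Y 159.6 z 210.7 F x,y,z -0.1 0.1 0.7 w 6.0516348660301695e-05
padtop 1468 X [-42.2  12.9  44.5] Y [208.5 214.4 256.2] z 53.1
jawtop 3133 X [-46.9  -2.4  47.2] Y [230.7 243.5 260. ] z 49.4
fin 778 X [-19.6  -0.   19.5] Y [249.4 253.9 259. ] z 76.4
bed 7726 X [-48.7  -0.7  49.2] Y [165.4 202.7 283.2] z 10.7
padonly 880 X [-38.7   7.   41.6] Y [208.5 212.  224.3] z 53.4
jawonly 3544 X [-46.7  -0.7  47.1] Y [230.7 243.5 260. ] z 49.5
```

servo_tool(
  targets=[
    [[255,45,0.7,0,0,0,0],[255,90,0.7,0,0,0,0],[255,130,0.7,20,0,0,0],[255,142,0.7,60,0,0,0],[255,142,0.7,100,0,0,0]],
  ],
)

```text
clock: 9.55
tcp_pos: [0.6435, 0.2256, 0.1108]
orientation: [0.0, 0.766, 0.643, 0.001]
contact_force: [0.0, 0.1, -0.1]
gripper_width: 0.0
```

servo_tool(
  targets=[
    [[255,0,0,40,0,0,0],[255,0,0,70,0,0,0],[255,0,0,76,0,0,0],[255,0,0,76,0,0,0],[255,0,0,76,0,0,0]],
  ],
)

```text
clock: 10.05
tcp_pos: [0.6439, 0.2238, 0.0373]
orientation: [0.0, 0.766, 0.642, 0.001]
contact_force: [0.1, -0.6, -0.5]
gripper_width: -0.0002
```

```bash
python3 -c "
from g import *
tcp()"
```

```text
t 10.05 TCP gauge X 1.6 Y 302.5 z 37.3 F x,y,z 0.2 -0.6 -0.5 w -0.00018559485059069374
```

servo_tool(
  targets=[
    [[255,-10,-1.5,4,0,0,0],[255,-18,-1.5,4,0,0,0],[255,-24,-1.5,4,0,0,0],[255,-28,-1.5,4,0,0,0],[255,-31,-1.5,4,0,0,0]],
  ],
)

```text
clock: 10.55
tcp_pos: [0.636, 0.1948, 0.032]
orientation: [-0.001, 0.766, 0.643, 0.002]
contact_force: [0.9, 6.2, 0.7]
gripper_width: 0.0001
```

servo_tool(
  targets=[
    [[255,-3,0,0,0,0,0],[255,-6,0,0,0,0,0],[255,-9,0,0,0,0,0],[255,-13,0,0,0,0,0],[255,-17,0,0,0,0,0]],
  ],
)

```text
clock: 11.05
tcp_pos: [0.6332, 0.1788, 0.032]
orientation: [-0.001, 0.766, 0.643, 0.002]
contact_force: [-0.3, 6.2, 1.3]
gripper_width: 0.0003
```

```bash
python3 -c "
from g import *
tcp()"
```

```text
t 11.05 TCP gauge X -1.1 Y 256.3 z 32.0 F x,y,z -1.4 6.0 1.3 w 0.00033496690486548356
```

The jaw slides at 6 N. Continue to just short of the toe.

servo_tool(
  targets=[
    [[255,-6,0.5,0,0,0,0],[255,-12,1,0,0,0,0],[255,-18,1,0,0,0,0],[255,-24,1,0,0,0,0],[255,-30,1,0,0,0,0]],
  ],
)

```text
clock: 11.55
tcp_pos: [0.6288, 0.1489, 0.0319]
orientation: [-0.001, 0.766, 0.643, 0.002]
contact_force: [-0.6, 5.9, 0.3]
gripper_width: -0.0
```

servo_tool(
  targets=[
    [[255,-5,0,0,0,0,0],[255,-10,0,0,0,0,0],[255,-14,0,0,0,0,0],[255,-16,0,0,0,0,0],[255,-16,0,0,0,0,0]],
  ],
)

```text
clock: 12.05
tcp_pos: [0.6259, 0.1327, 0.0319]
orientation: [-0.001, 0.766, 0.643, 0.001]
contact_force: [-0.6, 4.3, 0.8]
gripper_width: -0.0
```

```bash
python3 - <<'E'
from g import *
tcp()
for n in('top','scene'):
    f=grab(n,n+'7');X,Y,z,ok=gauge(f)
    ok&=(abs(X)<60)&(Y>-20)&(Y<300); tcp()
    rep('pad',ok&(z>48)&(z<58)&(Y>130)&(Y<165)&(abs(X)>28)&(abs(X)<40),X,Y,z)
    rep('jaw',ok&(z>46)&(z<53)&(Y>165)&(abs(X)>24),X,Y,z)
    rep('toe',ok&(z>20)&(z<58)&(Y>110)&(Y<145)&(abs(X)<15),X,Y,z)
E
```

```text
t 12.05 TCP gauge X -0.2 Y 209.6 z 31.9 F x,y,z -1.3 4.2 0.8 w -2.180058673198506e-05
t 12.1 TCP gauge X -0.2 Y 209.6 z 31.9 F x,y,z -1.9 5.3 2.3 w -0.00011244372742853586
pad 24 X [-33.1  35.4  39.5] Y [145.3 149.8 164.1] z 53.3
jaw 54 X [26.1 38.7 48.4] Y [165.6 175.7 189.2] z 49.0
toe 146 X [-14.4  -0.   14.7] Y [110.4 127.2 144.6] z 52.2
t 12.15 TCP gauge X -0.2 Y 209.6 z 31.8 F x,y,z -1.8 5.6 2.7 w 0.0002011769691923495
pad 21 X [-35.8  33.6  39.8] Y [147.2 152.1 163.3] z 51.5
jaw 95 X [-29.3  38.7  50.3] Y [166.  183.4 198.4] z 48.5
toe 102 X [-13.4   3.1  14.6] Y [110.7 127.7 142.3] z 51.9
```

The estimated jaw back is at 198.6 mm, with the pad face about 3 mm from the toe. Push the remaining 11 mm slowly, then check.

servo_tool(
  targets=[
    [[255,-1.5,0,0,0,0,0],[255,-3,0,0,0,0,0],[255,-4.5,0,0,0,0,0],[255,-6,0,0,0,0,0],[255,-7.5,0,0,0,0,0]],
  ],
)

```text
clock: 12.65
tcp_pos: [0.6247, 0.1259, 0.0319]
orientation: [-0.001, 0.766, 0.643, 0.001]
contact_force: [-0.7, 7.6, 0.8]
gripper_width: -0.0003
```

servo_tool(
  targets=[
    [[255,-1.5,0,0,0,0,0],[255,-3,0,0,0,0,0],[255,-4,0,0,0,0,0],[255,-4,0,0,0,0,0]],
  ],
)

```text
clock: 13.05
tcp_pos: [0.6241, 0.1221, 0.0319]
orientation: [-0.001, 0.766, 0.643, 0.002]
contact_force: [0.5, 8.4, -0.1]
gripper_width: 0.0001
```

```bash
python3 -c "
from g import *
tcp()"
```

```text
t 13.05 TCP gauge X -0.1 Y 198.8 z 31.9 F x,y,z -1.0 8.3 -0.1 w 7.990297785349721e-05
```

servo_tool(
  targets=[
    [[255,-1,0,0,0,0,0],[255,-2,0,0,0,0,0],[255,-3,0,0,0,0,0],[255,-3.5,0,0,0,0,0],[255,-3.5,0,0,0,0,0]],
  ],
)

```text
clock: 13.55
tcp_pos: [0.6235, 0.119, 0.0319]
orientation: [-0.001, 0.766, 0.643, 0.002]
contact_force: [0.4, 8.4, 1.0]
gripper_width: -0.0001
```

servo_tool(
  targets=[
    [[255,5,0,0,0,0,0],[255,20,0,0,0,0,0],[255,30,0,-30,0,0,0],[255,30,0,-75,0,0,0],[255,30,0,-110,0,0,0]],
  ],
)

```text
clock: 14.05
tcp_pos: [0.6285, 0.1472, 0.1431]
orientation: [0.0, 0.766, 0.643, 0.0]
contact_force: [0.3, 0.4, -0.1]
gripper_width: 0.0003
```

servo_tool(
  targets=[
    [[255,-45,0,-20,0,0,0],[255,-90,0,-20,0,0,0],[255,-130,0,-20,0,0,0],[255,-130,0,-20,0,0,0],[255,-130,0,-20,0,0,0]],
  ],
)

```text
clock: 14.55
tcp_pos: [0.6057, 0.0178, 0.1614]
orientation: [0.0, 0.767, 0.642, 0.0]
contact_force: [0.3, 0.3, -0.4]
gripper_width: 0.0001
```

```bash
python3 - <<'E'
from g import *
tcp();f=grab('wrist','w8');X,Y,z,ok=gauge(f)
ok&=(abs(X)<60)&(Y>100)&(Y<300)
rep('padL',ok&(z>50)&(z<57)&(X<-25)&(X>-38)&(Y<165),X,Y,z)
rep('pad',ok&(z>50)&(z<57)&(X>20)&(X<38)&(Y<165),X,Y,z)
rep('jaw',ok&(z>46)&(z<51.5)&(abs(X)>24)&(Y>150)&(Y<230),X,Y,z)
rep('fin',ok&(z>70)&(z<80),X,Y,z)
rep('toe',ok&(z>15)&(z<58)&(Y<146)&(abs(X)<8),X,Y,z)
m=ok&(abs(X-35)<30)&(abs(Y-165)<40); r,c=np.where(m); r0,r1,c0,c1=r.min(),r.max(),c.min(),c.max(); print(r0,r1,c0,c1)
a=cv2.resize(f['frame'][r0:r1,c0:c1],None,fx=4,fy=4,interpolation=cv2.INTER_CUBIC)[:600,:400]
h=cv2.resize(f['frame'],(400,250)); o=np.zeros((max(a.shape[0],250),a.shape[1]+400,3),np.uint8);o[:a.shape[0],:a.shape[1]]=a;o[:250,a.shape[1]:]=h
cv2.imwrite('pics/w8c.png',o)
E
```

```text
t 14.55 TCP gauge X 0.1 Y 93.0 z 161.4 F x,y,z 0.2 0.3 -0.4 w 7.949686220973697e-05
padL 272 X [-37.9 -30.7 -25.1] Y [100.9 144.4 164.2] z 53.0
pad 598 X [20.4 30.3 37.8] Y [102.6 147.8 164.9] z 53.2
jaw 2557 X [-47.2 -26.8  47.4] Y [151.8 167.6 180.9] z 49.5
fin 1067 X [-19.4  -0.2  19.3] Y [170.7 175.4 180.2] z 76.3
toe 1264 X [-7.5 -0.1  7.9] Y [103.1 125.8 145.7] z 53.9
40 149 330 396
```

View pics/w8c.png

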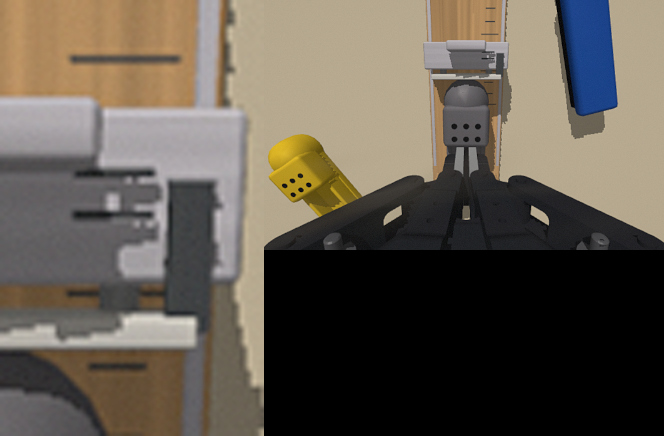

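Pointer end at crop row 180; the marks at rows 172 (second) and 213 (first), so it stands between them, nearer the second. I'll compute it with depth to remove the parallax, and check that the heel is seated.

```bash
python3 - <<'E'
from g import *
f=load('w8');X,Y,z,ok=gauge(f);g=f['frame'].mean(-1)
for c in(350,354,358,362,366,374,377,380):
    print(c,'X %.0f'%X[88,c],' '.join('%d:%.0f/%.1f/%.1f'%(r,g[r,c],Y[r,c],z[r,c]) for r in range(80,98)))
for r in (83,85,93): 
  for h in(.049,.051,.053,.055):
    p=onz(f,[359,377,359][[83,85,93].index(r)],{83:83.2,85:85,93:93.3}[r],h); print(r,h,((p[:2]-np.array([.5893,-.0737]))@u*1000).round(1))
E
```

```text
350 X 19 80:78/171.3/76.0 81:82/170.9/73.4 82:67/170.8/64.6 83:38/170.8/52.7 84:76/170.1/53.1 85:105/169.7/48.3 86:99/168.9/49.4 87:97/168.3/49.6 88:98/167.6/49.5 89:95/166.9/49.4 90:98/166.2/50.2 91:102/165.5/50.0 92:80/164.9/49.8 93:29/164.1/52.9 94:51/163.5/52.3 95:88/162.9/49.2 96:105/162.2/49.3 97:100/161.5/50.3
354 X 22 80:133/171.3/75.6 81:115/172.3/48.9 82:62/171.4/52.3 83:29/170.8/52.5 84:78/170.2/51.6 85:105/169.6/49.0 86:101/168.9/49.7 87:96/168.3/49.7 88:98/167.6/50.4 89:97/167.0/48.4 90:97/166.2/50.6 91:103/165.5/50.1 92:78/164.9/49.6 93:27/164.2/51.6 94:53/163.5/51.9 95:89/162.8/49.8 96:102/162.2/49.5 97:101/161.5/48.7
358 X 25 80:178/172.9/50.5 81:156/172.2/49.9 82:94/171.3/54.4 83:51/170.8/52.4 84:80/170.2/51.8 85:105/169.6/48.8 86:97/168.9/50.2 87:90/168.2/50.0 88:138/167.6/49.3 89:176/166.9/48.9 90:173/166.2/49.6 91:182/165.5/50.6 92:141/164.9/50.2 93:53/164.1/52.1 94:91/163.5/52.4 95:112/162.9/48.8 96:101/162.2/49.2 97:100/161.5/49.5
362 X 27 80:177/172.9/49.8 81:157/172.3/48.8 82:93/171.4/53.7 83:48/170.9/51.1 84:127/170.1/53.0 85:143/169.6/49.1 86:97/168.9/50.2 8
[... 949 characters left out ...]
58/168.7/53.4 87:65/168.1/52.2 88:65/167.5/52.2 89:67/166.7/53.9 90:66/166.0/54.9 91:67/165.4/54.3 92:66/164.8/53.6 93:65/164.1/53.5 94:66/163.4/53.4 95:62/162.8/53.0 96:65/162.1/53.6 97:62/161.4/53.1
380 X 39 80:171/172.9/49.7 81:174/172.3/49.8 82:178/171.7/48.6 83:176/170.9/49.5 84:153/170.3/49.5 85:92/169.4/53.4 86:59/168.7/54.2 87:64/168.1/52.8 88:66/167.4/53.3 89:68/166.8/52.4 90:65/166.1/52.2 91:64/165.5/52.7 92:66/164.8/53.1 93:66/164.1/52.9 94:67/163.4/53.3 95:67/162.8/53.8 96:64/162.1/53.6 97:67/161.4/53.4
83 0.049 170.8
83 0.051 170.7
83 0.053 170.6
83 0.055 170.5
85 0.049 169.6
85 0.051 169.5
85 0.053 169.4
85 0.055 169.3
93 0.049 164.0
93 0.051 164.0
93 0.053 163.9
93 0.055 163.9
```

Parallax-corrected pad travel is about 10.7 mm, with the marks at 5 and 12. Taking the jaw back at 181.2 mm, the pad face is at 139.9 mm, which fits a 140 mm clog seated on the stop. For an independent heel check, back off and look at it.

servo_tool(
  targets=[
    [[255,-40,0,-25,0,0,0],[255,-82,0,-50,0,0,0],[255,-82,0,-52,0,0,0],[255,-82,0,-52,0,0,0],[255,-82,0,-52,0,0,0]],
  ],
)

```text
clock: 15.1
tcp_pos: [0.5914, -0.0609, 0.2125]
orientation: [-0.001, 0.766, 0.643, -0.0]
contact_force: [-0.4, 0.7, 0.7]
gripper_width: -0.0004
```

```bash
python3 - <<'E'
from g import *
tcp();f=grab('wrist','w9')
for n in('w5','w9'):
    X,Y,z,ok=gauge(load(n));ok&=abs(X)<60
    rep('stop',ok&(z>58)&(z<66)&(Y<8)&(Y>-40),X,Y,z)
    rep('clogtop',ok&(z>55)&(z<64)&(Y>40)&(Y<150),X,Y,z)
    rep('topfront',ok&(z>55)&(z<64)&(Y>100)&(Y<150),X,Y,z)
    rep('heelrim',ok&(z>14)&(z<52)&(Y>1)&(Y<20)&(abs(X)<22),X,Y,z)
cv2.imwrite('pics/w9c.png',cv2.resize(f['frame'][0:210,240:410],None,fx=2.8,fy=2.8,interpolation=cv2.INTER_CUBIC))
E
```

```text
t 15.1 TCP gauge X -0.2 Y 12.9 z 212.5 F x,y,z -0.5 0.7 0.7 w -0.00043766054907615063
stop 1744 X [-43.3  -0.4  44. ] Y [-15.8  -7.    0.2] z 60.5
clogtop 4285 X [-26.1  -0.1  26.3] Y [ 63.2  89.  121.6] z 58.3
topfront 1237 X [-25.5  -0.1  26. ] Y [100.5 107.5 124.4] z 57.7
heelrim 1027 X [-21.5  -0.4  21.6] Y [ 3.9  9.3 19.4] z 32.1
stop 1736 X [-43.3  -0.5  43.9] Y [-15.2  -7.3   0.3] z 60.5
clogtop 4268 X [-26.    0.   26.2] Y [ 60.2  86.9 120.2] z 58.2
topfront 1047 X [-25.4   0.7  26. ] Y [100.1 106.2 142.3] z 57.4
heelrim 1169 X [-21.7   0.3  21.3] Y [ 1.3  8.  19.4] z 27.6
```

View pics/w9c.png

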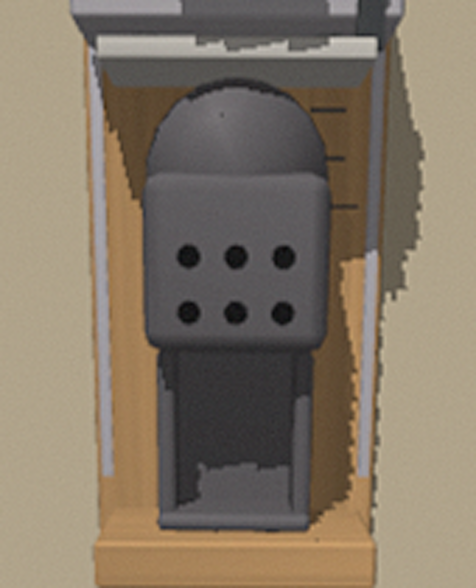

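The crop shows the clog straight, its toe under the pad (row 80) and its heel rim (row 527) against the stop's inner face. It has moved back 3 mm, by the gap it was laid with. Hand in.

```bash
python3 -c "
from h import *
print(job.finish_job())"
```

```text
the job is handed in; nothing more can be done
None
```

I laid the grey clog sole-down on the gauge, straight and centred, with its toe towards the jaw, and let go of it. Then I pushed the jaw shut from behind with closed fingers, backed off and handed in at about 15 s. The highest wrist reading was about 20 N, when setting the clog down; pushing the jaw took 6–8.5 N.

**Last checks:**
- **Clog:** it is centred within about 0.5 mm. The jaw pushed it back the 3 mm gap it was laid with, and the depth readings fit its heel being against the stop.
- **Pointer:** it stands between the two marks, at about 10.7 mm of pad travel. That is nearer the second mark (12 mm) than I aimed for (about 8 mm), because my push estimate was about 2 mm off. The pad was not pushed all the way in (16 mm).
- **Other things on the rack:** nothing showed any contact with them, but I did not measure their positions again at the end.

I viewed 11 pictures, one past the budget of 10.

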